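# Level the chocolate casting plate

### The arm

A 6-joint arm with a two-finger parallel gripper is mounted at the origin on the work surface. World frame = base frame: x ahead of the robot, y to its left, z up, the work surface at z = 0. Lengths are in m, angles in degrees, forces in N, time in s.
With the tool pointing down it reaches from about 0.4 to 0.825 m from the base axis. Payload 7 kg.
Tool frame: the origin (TCP) lies midway between the tips of the shut fingers; the grasp point (between the pads) lies hold_point_z behind it (hold_point_z is the distance from the TCP to the grasp point, in m); z points along the fingers, y is the line along which they close (so a half turn about z gives the same grasp; the last joint's range is limited). The gripper opens to 88 mm and grips with 3 to 60 N. Pads are 19 mm wide; open, the fingers measure 130 mm over their backs; the gripper's body (78 mm by 193 mm) begins 47 mm behind the grasp point.
Start: joints at [79.876, 20.546, 0.682, 0, -70.136, -16.507], TCP at [0.303, 0.603, 0.227] pointing down, gripper open.
Joint ranges: [-176.03, 176.03], [-82.01, 121.73], [-58.28, 71.71], [-173.87, 95.51], [-174.79, -0.11], [-173.66, 173.66]. Speed limits (degrees/s): [136.94, 136.94, 172.46, 180, 180, 180].

### API

Orientations are given as [roll, pitch, yaw] about the fixed x, y, z axes, in that order (R = Rz(yaw) Ry(pitch) Rx(roll)).
In Python, from plant import * gives the robot as it stands.
- The arm moves only by the tool step_arm, never from a script. Its argument "steps" is a list that holds one entry, the list of rows, each a list of 6 numbers: the shift along the tool's x, y, z scaled (see below), then the turn, a rotation vector about the tool's x, y, z scaled (see below). In form: [[[tx, ty, tz, wx, wy, wz], ...]]. A call has 1 to 20 rows; each row is the pose to reach, as a shift and turn from the pose commanded when the call began, along the tool's axes at that moment; what a row does not reach only later rows make up. The controller multiplies each number of a shift by 100 mm and each number of a turn by 0.5 rad. A row lasts 1/10 s, in which the tool goes at most 50 mm and 8.59 degrees, less where a joint would pass 70% of its speed; a pose out of reach is approached as far as the arm can. A call with a number of a shift or a turn outside -1 to 1 is refused whole. A call with a gripper value outside its range is refused whole. "jaw" is the closure in counts, from 0 (fully open) to 255 (shut), set as the call begins (left out, the last holds). The fingers move at their own pace and stop on an object; the grip force is fixed at half the most. Time passes only in rows, so rows that repeat a pose let the fingers close. It gives the time, the measured TCP pose, the force, the opening and the grip force at its end, in the units of the state.
- get_obs(): the state, without advancing time (a new reading comes with each control period).
- snapshot(name): name is "scene" or "top" or "wrist"; returns (picture, depth): 420x560x3 uint8, red, green, blue; 420x560 float32, m along the optical axis (not along the pixel's ray), 0 where there is no reading.
- calibration(name): a dict with "mtx" (3x3 intrinsics, pixels), "rvec" (rotation vector, rad) and "tvec" (3), from world to camera coordinates, as OpenCV has them. Camera axes: x right, y down, z forward; pixel columns grow to the right and rows downward; lengths in m; the calibration is good to about 2 mm. A picture is of the moment at which its call begins: read the wrist's pose just before it. calibration takes no time and is no camera call; for the wrist camera it gives the pose at the moment of the call.
- close_job(): hands the job in; it is judged then, once.
The state is a dict: "clock": time; "joint_pos": joint angles; "qvel": joint speeds; "tau": joint torques, N m; "tool_pos": TCP position; "orientation": TCP orientation; "force": force on the tool from outside, world axes, zero at the start; "moment": the same for the moment, N m; "opening": finger opening in m; "gripper_force": force on a finger pad.
Only numpy, scipy, OpenCV 4.12 (cv2) and the standard library are available. Lean on these libraries where they do the work, as an engineer would, in place of code of your own. Each camera call takes 0.05 s, during which the arm holds its last target. There are 200 camera calls.

### The job

Slide the spirit level into the close-fitting pocket on the casting plate, fully home, and let go of it. Then take the knob of the levelling foot, press it down firmly so that the sprung foot is fully in, and turn it until the bubble is centred between the black rings while pressed. Finish still holding the knob and pressing it down with the bubble centred, without letting go, and leave the sweets and the jar around undisturbed.

Things in the scene. Friction and masses are not known exactly. Their poses are not given: they have to be found in the camera images.
- level: Spirit level: bar 20 wide (x), 130 long (y), 45 mm tall, 0.2 kg, aluminium with black end blocks, clear vial along the middle of its top. Starts standing on the bench beside the stand. Origin: centre of its underside; z up. Either way round is the same. Grip it across the 20 mm width, fingertips 20 mm or more above its underside so that they clear the pocket's rim.
- stand: Casting stand, dark steel, fixed to the bench; origin on the bench under its middle. On it a plate of aluminium, 200 (x) by 330 mm (y), top about 51 mm above the bench, hinged along a line parallel to x, 150 mm to -y of this origin; the levelling foot with its knob is under the +y end. A white bar mould 13 mm high is fixed on the plate at x 32 to 92, y -130 to 40 mm.
- pocket (a point): Centre of the pocket's floor on the plate, tipping with the plate (up to 0.06 rad about x); x, y along the plate's edges, z square to it; 110 mm to +y of the hinge line. The pocket is a steel rim round a rectangle 23 (x) by 133 mm (y), 17 mm high with its flared lip, open above: the level slides in from above with 1.5 mm of play on each side.
- foot_knob: Levelling knob: black disc, 46 mm diameter, with an upright grip bar 46 long (its x), 14 mm thick (its y), from 8 to 42 mm above the origin. Origin: underside of the disc on the turning axis; at x 45, y 170, z 9 mm in the frame of pocket. Turns about z against about 0.3 N m, stays where left. 0.7 to 1.4 rad clockwise from above is needed; it has room for more.
- knob_top (a point): Centre of the top of the knob's grip bar, 42 mm above the knob's origin, same axes. Turning the knob clockwise (seen from above) lifts the plate's +y end with the knob by 8.4 mm per rad (plate tilt 0.03 rad per rad); turning back lowers it. At the start the +y end is too low.
- sink (a joint): How far the sprung foot under the knob is pressed in, as plate tilt in rad: 0 unloaded, 0.012 fully pressed against its stop (knob then 3.4 mm lower). About 3 N down on the knob start it moving, about 8 N press it fully in. It springs back when let go. Pressing lowers the +y end, so the bubble then sits 6 mm farther towards the hinge (-y) than unpressed.
- bubble (a joint): Bubble's place along the vial in m, along the level's own y: 0 centred between the two black rings (19 mm apart; bubble 16 mm long), +-0.026 at the ends. It moves to the higher end, 0.5 m per rad of tilt, so 15 mm per rad of knob turn; settles in about 2 s. With the level's y along the plate's y, clockwise turning makes it grow; the other way round it falls.
- praline_box: Bystander: flat open cream box, 123 x 162 x 30 mm, with pralines, beyond the stand. Leave alone. Origin under its centre.
- chocolate_bar: Bystander: dark chocolate bar 110 x 45 x 20 mm on the bench. Leave alone. Origin under its centre.
- nut_jar: Bystander: jar of 68 mm diameter, 90 mm tall, at the -y side of the stand. Leave alone. Origin under its centre.

How it is judged:
By the outcome, as a careful person would: the job done as asked, in the order asked, and still so for the second after the job is handed in, while the arm keeps its last pose, push and grip.
It also fails if it takes over 72 s, if anything falls off the work surface, if the arm or the gripper's body presses on something with over 40 N, if the wrist force passes 120 N, or if a joint passes its speed limit or range.

## Working session

There is one attempt and no reset: what is moved stays moved. The work goes in short steps, Python scripts to look and compute and a tool call to move; the robot and the scene stay as the last step left them, time stands still between calls to the robot, and variables do not carry over. Pictures are saved under pics/ and viewed, at most 13 in all, crops included, and the job is handed in when it is done.

Besides the shell and the picture viewer there is one more tool, called after "Call:" as name([rows], argument=value, ...), one row to a line, values as JSON. step_arm: Moves the arm, as the interface text tells. Its arguments: {"type":"object","properties":{"steps":{"type":"array","items":{"type":"array","items":{"type":"array","items":{"type":"number","minimum":-1,"maximum":1}}}},"jaw":{"type":"number"}},"required":["steps"]}

```bash
mkdir -p pics
cat > h.py <<'E'
from plant import *
import numpy as np, cv2
from scipy.spatial.transform import Rotation as R
def save(n,f):
    c=calibration(n); p,d=snapshot(n); cv2.imwrite('pics/'+f+'.png',p[:,:,::-1]); np.savez('pics/'+f,p=p,d=d,**{k:np.array(v,float) for k,v in c.items()}); return p,d
def pt(f,u,v,z=None):
    q=np.load('pics/'+f+'.npz'); Rm=cv2.Rodrigues(q['rvec'])[0]; t=q['tvec'].ravel(); K=q['mtx']
    ray=np.linalg.solve(K,[u,v,1.]); C=-Rm.T@t; w=Rm.T@ray
    s=q['d'][int(round(v)),int(round(u))] if z is None else (z-C[2])/w[2]
    return C+s*w
def crop(f,x0,x1,y0,y1,k):
    cv2.imwrite('pics/'+f+'_c.png',cv2.resize(cv2.imread('pics/'+f+'.png')[y0:y1,x0:x1],None,fx=k,fy=k,interpolation=cv2.INTER_CUBIC))
E
python3 - <<'E'
from h import *
save('top','t0');save('scene','s0');o=get_obs()
for k in o: print(k,np.round(o[k],3))
E
```

```text
clock 0.1
joint_pos [ 7.9875e+01  2.0589e+01  6.3800e-01 -1.7000e-02 -7.0138e+01 -1.6509e+01]
qvel [ 0.005 -0.017  0.087  0.086 -0.102  0.044]
tau [-1.0000e-03 -5.8417e+01  2.9375e+01  7.0150e+00  1.0000e-02 -0.0000e+00]
tool_pos [0.302 0.603 0.226]
orientation [ 1.7991e+02 -1.0000e-02 -2.6640e+01]
force [ 0.393 -0.65  -0.726]
moment [ 0.006  0.027 -0.002]
gripper_force 0.0
opening 0.088
```

View pics/t0.png

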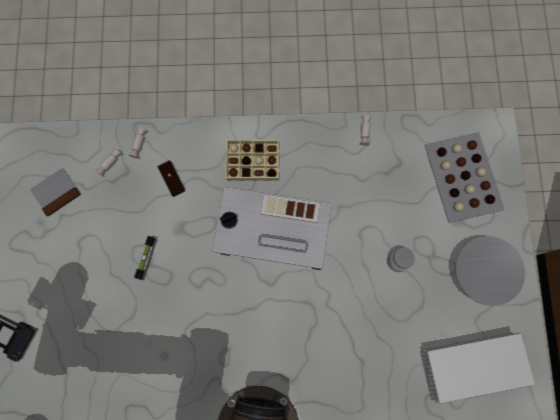

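View pics/s0.png

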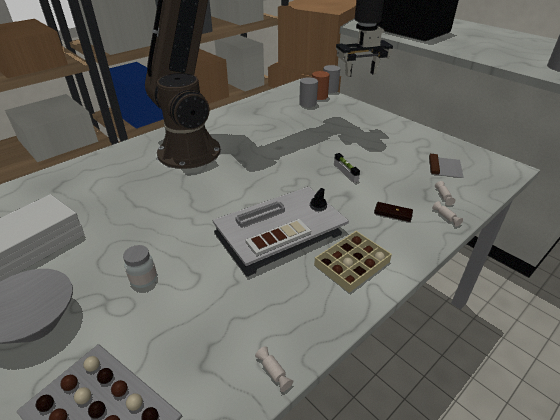

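The top view (up = +x, left = +y) shows the level at (145,258), the pocket at (283,243) and the knob at (229,220). The plate corners are at about (223,188), (331,200), (322,268) and (214,254).

Run:
```python
from h import *
for n,u,v,z in [('levA',151,238,.045),('levB',139,278,.045),('p1',261,240,.068),('p2',306,247,.068),('knob',229,220,.1),('c1',223,189,.05),('c2',331,200,.05),('c3',322,267,.05),('c4',214,254,.05)]:
    print(n,pt('t0',u,v,z).round(3),pt('t0',u,v).round(3))
```

```text
levA [0.55  0.303 0.045] [0.55  0.302 0.047]
levB [0.433 0.335 0.045] [0.433 0.334 0.051]
p1 [ 0.53  -0.024  0.068] [ 0.534 -0.023  0.044]
p2 [ 0.505 -0.155  0.068] [ 0.506 -0.155  0.06 ]
knob [0.586 0.065 0.1  ] [0.591 0.068 0.073]
c1 [0.692 0.087 0.05 ] [ 0.705  0.093 -0.001]
c2 [ 0.647 -0.237  0.05 ] [ 0.658 -0.242  0.003]
c3 [ 0.447 -0.2    0.05 ] [ 0.447 -0.2    0.051]
c4 [0.496 0.115 0.05 ] [ 0.503  0.123 -0.007]
```

```bash
cat >> h.py <<'E'
def plan(p,rpy,n=None,cur=None):
    o=get_obs(); P,Q=(np.array(o['tool_pos']),R.from_euler('xyz',o['orientation'],degrees=True)) if cur is None else (np.array(cur[0]),R.from_euler('xyz',cur[1],degrees=True))
    T=R.from_euler('xyz',rpy,degrees=True); rv=(Q.inv()*T).as_rotvec(); D=np.array(p)-P
    n=n or int(np.ceil(max(np.linalg.norm(D)/.098,np.linalg.norm(rv)/.48)))
    for i in range(n):
        Qi=Q*R.from_rotvec(rv*i/n); print(np.r_[Qi.inv().apply(D/n)/.1,rv/n/.5].round(3).tolist())
E
python3 - <<'E'
from h import *
import plant; print([k for k in dir(plant) if not k.startswith('__')], getattr(plant,'hold_point_z',None))
plan([.46,.327,.2],[180,0,-15.3])
E
```

```text
['PlanningError', 'calibration', 'close_job', 'get_obs', 'hold_point_z', 'snapshot'] 0.0188
[0.662, 0.44, 0.065, 0.001, -0.0, -0.099]
[0.639, 0.472, 0.065, 0.001, -0.0, -0.099]
[0.615, 0.503, 0.065, 0.001, -0.0, -0.099]
[0.589, 0.533, 0.064, 0.001, -0.0, -0.099]
```

Call:
step_arm([
  [[0.33,0.22,0.03,0,0,-0.05],[0.66,0.44,0.065,0,0,-0.1],[0.66,0.44,0.065,0,0,-0.1]],
])

```text
clock: 0.4
tool_pos: [0.343, 0.5307, 0.2195]
orientation: [179.9, 0.0, -23.9]
force: [0.2, 0.8, -0.9]
opening: 0.0877
gripper_force: 0.0
```

Call:
step_arm([
  [[0.32,0.24,0.03,0,0,-0.05],[0.64,0.47,0.065,0,0,-0.1],[0.64,0.47,0.065,0,0,-0.1]],
])

```text
clock: 0.7
tool_pos: [0.3825, 0.4622, 0.2131]
orientation: [179.9, 0.0, -21.0]
force: [0.2, -0.1, 0.7]
opening: 0.0879
gripper_force: 0.0
```

Call:
step_arm([
  [[0.31,0.25,0.03,0,0,-0.05],[0.615,0.5,0.065,0,0,-0.1],[0.615,0.5,0.065,0,0,-0.1]],
])

```text
clock: 1.0
tool_pos: [0.422, 0.3939, 0.2065]
orientation: [179.9, 0.0, -18.2]
force: [0.4, 0.2, -0.0]
opening: 0.0872
gripper_force: 0.0
```

Call:
step_arm([
  [[0.3,0.27,0.03,0,0,-0.05],[0.59,0.53,0.065,0,0,-0.1],[0.59,0.53,0.065,0,0,-0.1],[0.59,0.53,0.065,0,0,-0.1],[0.59,0.53,0.065,0,0,-0.1]],
])

```text
clock: 1.5
tool_pos: [0.4607, 0.3292, 0.2006]
orientation: [-180.0, -0.0, -15.2]
force: [-0.2, -0.3, -0.2]
opening: 0.0877
gripper_force: 0.0
```

Run:
```python
from h import *
save('wrist','w1'); o=get_obs(); print(o['tool_pos'],o['orientation'],o['clock'])
```

```text
[0.46050555 0.32933494 0.20058346] [-1.79988466e+02 -1.33283298e-03 -1.51378130e+01] 1.55
```

View pics/w1.png

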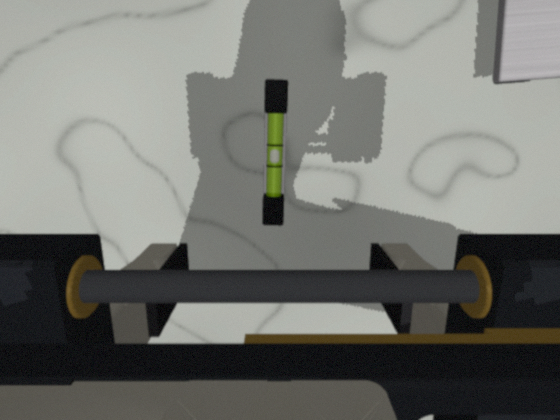

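The level lies nearly vertical in the picture. Its far end is at (276.5,80), its near end at (272.5,224) and the bubble at (275,155).

Run:
```python
from h import *
a=pt('w1',276.5,80.5,.045);b=pt('w1',272.5,223.5,.045); d=a-b
print(a,b,np.linalg.norm(d),np.degrees(np.arctan2(d[1],d[0])),(a+b)/2)
for u,v in [(276,90),(273,210)]: print(pt('w1',u,v))
print(pt('w1',263,205,.045)-pt('w1',283,205,.045))
c=(a+b)/2; plan([c[0],c[1],.023],[180,0,np.degrees(np.arctan2(d[1],d[0]))])
```

```text
[0.55555933 0.30573553 0.045     ] [0.4349548  0.34252342 0.045     ] 0.12609045386981976 -16.963234483451362 [0.49525707 0.32412948 0.045     ]
[0.54848975 0.30812122 0.04270866]
[0.44740826 0.338607   0.04494507]
[0.00482261 0.01777677 0.        ]
[0.175, -0.02, 0.888, -0.0, -0.0, 0.032]
[0.174, -0.023, 0.888, -0.0, -0.0, 0.032]
```

Call:
step_arm([
  [[0.09,-0.01,0.44,0,0,0.015],[0.175,-0.02,0.89,0,0,0.03],[0.175,-0.02,0.89,0,0,0.03]],
])

```text
clock: 1.85
tool_pos: [0.4754, 0.3237, 0.1059]
orientation: [179.5, 0.3, -16.1]
force: [-0.5, 0.1, -1.3]
opening: 0.0874
gripper_force: 0.0
```

Call:
step_arm([
  [[0.06,-0.01,0.3,0,0,0.01],[0.12,-0.02,0.6,0,0,0.02],[0.175,-0.025,0.88,0,0,0.03],[0.175,-0.025,0.88,0,0,0.03],[0.175,-0.025,0.88,0,0,0.03]],
])

```text
clock: 2.35
tool_pos: [0.496, 0.3243, 0.025]
orientation: [-180.0, -0.0, -16.8]
force: [0.1, 0.9, -0.2]
opening: 0.0878
gripper_force: 0.0
```

Call:
step_arm([
  [[0,0,0,0,0,0],[0,0,0,0,0,0],[0,0,0,0,0,0],[0,0,0,0,0,0],[0,0,0,0,0,0],[0,0,0,0,0,0],[0,0,0,0,0,0],[0,0,0,0,0,0]],
], jaw=255)

```text
clock: 3.15
tool_pos: [0.4957, 0.3232, 0.0235]
orientation: [180.0, 0.0, -16.9]
force: [-0.5, -0.5, -0.7]
opening: 0.0289
gripper_force: 0.0
```

Call:
step_arm([
  [[0,0,-0.2,0,0,0],[0,0,-0.5,0,0,0],[0,0,-0.8,0,0,0],[0,0,-1,0,0,0],[0,0,-1,0,0,0],[0,0,-1,0,0,0]],
])

```text
clock: 3.75
tool_pos: [0.4957, 0.3233, 0.1238]
orientation: [-179.9, -0.0, -16.9]
force: [0.0, -0.4, 1.3]
opening: 0.0003
gripper_force: 0.0
```

Run:
```python
from h import *
save('wrist','w2'); o=get_obs(); print(o['tool_pos'],o['orientation'],o['clock'])
# coarse: above pocket centre, yaw -100
plan([.517,-.09,.19],[180,0,-100])
```

```text
[0.49530611 0.32292284 0.1229812 ] [ 1.79967643e+02  3.31765146e-02 -1.69055123e+01] 3.8
[0.282, 0.778, -0.134, 0.0, 0.0, 0.58]
[0.492, 0.665, -0.134, 0.0, 0.0, 0.58]
[0.662, 0.496, -0.134, 0.0, 0.0, 0.58]
[0.776, 0.286, -0.134, 0.0, 0.0, 0.58]
[0.825, 0.052, -0.134, 0.0, 0.0, 0.58]
```

View pics/w2.png

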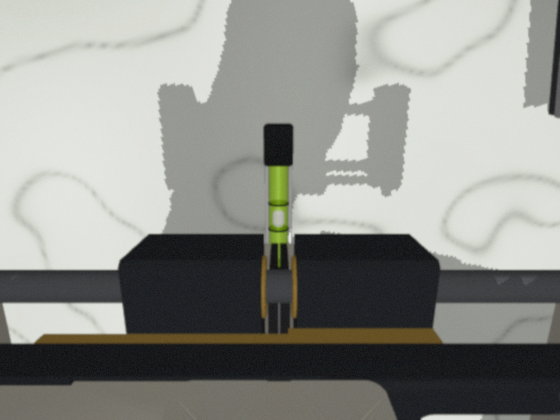

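The fingers hadn't closed before I lifted. The level is still standing on the bench, with its far end at (278.5,125), in line with the gripper. I'll open, go back down and wait longer this time.

Call:
step_arm([
  [[0,0,0,0,0,0],[0,0,0,0,0,0],[0,0,0,0,0,0],[0,0,0,0,0,0],[0,0,0,0,0,0],[0,0,0,0,0,0],[0,0,0,0,0,0],[0,0,0,0,0,0],[0,0,0,0,0,0],[0,0,0,0,0,0]],
], jaw=80)

```text
clock: 4.8
tool_pos: [0.4957, 0.3233, 0.1236]
orientation: [-180.0, -0.0, -16.9]
force: [-0.7, -0.0, -0.0]
opening: 0.0598
gripper_force: 0.0
```

Run:
```python
from h import *
a=pt('w2',278.5,125,.045);print(a, pt('w2',277,218,.045),pt('w1',275,155,.045)); o=get_obs(); print(o['opening'],o['tool_pos'])
```

```text
[0.55632316 0.30548929 0.045     ] [0.49583053 0.32498405 0.045     ] [0.49570633 0.32345082 0.045     ]
0.059773275319230226 [0.49568708 0.32325395 0.12358064]
```

Call:
step_arm([
  [[0,0,0.4,0,0,0],[0,0,0.8,0,0,0],[0,0,1,0,0,0],[0,0,1,0,0,0],[0,0,1,0,0,0]],
])

```text
clock: 5.3
tool_pos: [0.496, 0.3234, 0.0239]
orientation: [180.0, -0.0, -16.9]
force: [0.3, 0.1, -0.2]
opening: 0.0599
gripper_force: 0.0
```

Call:
step_arm([
  [[0,0,0,0,0,0],[0,0,0,0,0,0],[0,0,0,0,0,0],[0,0,0,0,0,0],[0,0,0,0,0,0],[0,0,0,0,0,0],[0,0,0,0,0,0],[0,0,0,0,0,0],[0,0,0,0,0,0],[0,0,0,0,0,0],[0,0,0,0,0,0],[0,0,0,0,0,0]],
], jaw=255)

```text
clock: 6.5
tool_pos: [0.4958, 0.3234, 0.0238]
orientation: [-180.0, -0.0, -16.9]
force: [-0.5, 0.6, 4.1]
opening: 0.02
gripper_force: 30.0
```

Gripped (20 mm, 30 N). Next I lift and carry it over towards the pocket.

Call:
step_arm([
  [[0,0,-0.2,0,0,0],[0,0,-0.5,0,0,0],[0,0,-0.8,0,0,0],[0,0,-1,0,0,0],[0,0,-1,0,0,0]],
])

```text
clock: 7.0
tool_pos: [0.4967, 0.3242, 0.1261]
orientation: [-179.8, -0.1, -16.9]
force: [0.4, -0.3, -1.9]
opening: 0.0198
gripper_force: 30.0
```

Run:
```python
from h import *
save('top','t1');save('wrist','w3')
plan([.50,-.09,.19],[180,0,-100])
```

```text
[0.249, 0.787, -0.134, 0.0, 0.0, 0.58]
[0.464, 0.683, -0.134, 0.0, 0.0, 0.58]
[0.64, 0.522, -0.134, 0.0, 0.0, 0.58]
[0.763, 0.317, -0.134, 0.0, 0.0, 0.58]
[0.821, 0.086, -0.134, 0.0, 0.0, 0.58]
```

Call:
step_arm([
  [[0.06,0.2,-0.034,0,0,0.145],[0.12,0.39,-0.067,0,0,0.29],[0.19,0.59,-0.1,0,0,0.435],[0.25,0.79,-0.134,0,0,0.58]],
])

```text
clock: 7.5
tool_pos: [0.4956, 0.2389, 0.135]
orientation: [179.8, 0.1, -33.7]
force: [-0.0, -0.7, -2.0]
opening: 0.0201
gripper_force: 30.0
```

Call:
step_arm([
  [[0.12,0.17,-0.034,0,0,0.145],[0.23,0.34,-0.067,0,0,0.29],[0.35,0.51,-0.1,0,0,0.435],[0.465,0.685,-0.134,0,0,0.58]],
])

```text
clock: 7.9
tool_pos: [0.4966, 0.1562, 0.1485]
orientation: [179.8, 0.0, -50.3]
force: [-0.1, -0.1, -1.8]
opening: 0.0198
gripper_force: 30.0
```

Call:
step_arm([
  [[0.16,0.13,-0.034,0,0,0.145],[0.32,0.26,-0.067,0,0,0.29],[0.48,0.39,-0.1,0,0,0.435],[0.64,0.52,-0.134,0,0,0.58]],
])

```text
clock: 8.3
tool_pos: [0.4976, 0.0739, 0.162]
orientation: [179.8, 0.0, -66.9]
force: [0.7, 0.6, -2.1]
opening: 0.02
gripper_force: 30.0
```

Call:
step_arm([
  [[0.19,0.08,-0.034,0,0,0.145],[0.38,0.16,-0.067,0,0,0.29],[0.57,0.24,-0.1,0,0,0.435],[0.76,0.32,-0.134,0,0,0.58],[0.76,0.32,-0.134,0,0,0.58],[0.76,0.32,-0.134,0,0,0.58]],
])

```text
clock: 8.9
tool_pos: [0.4985, -0.0078, 0.1757]
orientation: [179.9, -0.0, -83.4]
force: [-0.2, -0.0, -2.2]
opening: 0.0197
gripper_force: 30.0
```

Run:
```python
from h import *
o=get_obs(); print(o['tool_pos'],o['orientation'],o['clock'])
save('wrist','w4')
```

```text
[ 0.49854513 -0.00781849  0.17574096] [ 1.79860577e+02 -9.45317448e-03 -8.33919103e+01] 8.9
```

View pics/w4.png

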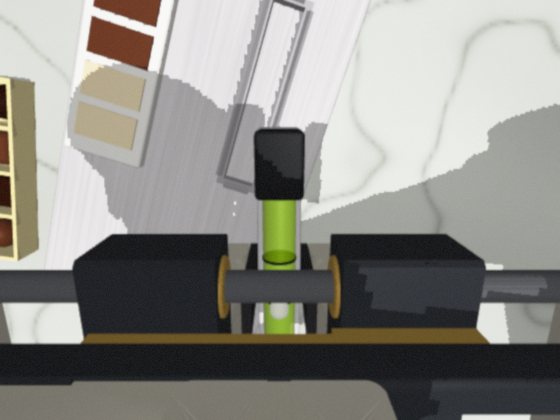

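The pocket's near end is at about (238,182), partly behind the level. I'll shift sideways (-x) and line up the yaw for a clear view.

Run:
```python
from h import *
plan([.455,-.04,.2],[180,0,-100.5])
```

```text
[0.273, 0.472, -0.24, 0.004, -0.001, 0.599]
```

Call:
step_arm([
  [[0.07,0.12,-0.06,0,0,0.15],[0.14,0.24,-0.12,0,0,0.3],[0.21,0.36,-0.18,0,0,0.45],[0.27,0.47,-0.24,0.004,0,0.6],[0.27,0.47,-0.24,0.004,0,0.6],[0.27,0.47,-0.24,0.004,0,0.6]],
])

```text
clock: 9.55
tool_pos: [0.4559, -0.039, 0.2009]
orientation: [-179.9, 0.0, -100.4]
force: [0.4, 0.0, -1.6]
opening: 0.0199
gripper_force: 30.0
```

Run:
```python
from h import *
o=get_obs(); print(o['tool_pos'],o['orientation'],o['clock'])
save('wrist','w5'); crop('w5',120,320,0,240,2.5)
```

```text
[ 0.45586455 -0.03904312  0.20089227] [-1.79886035e+02  2.79469893e-02 -1.00400892e+02] 9.55
```

View pics/w5_c.png

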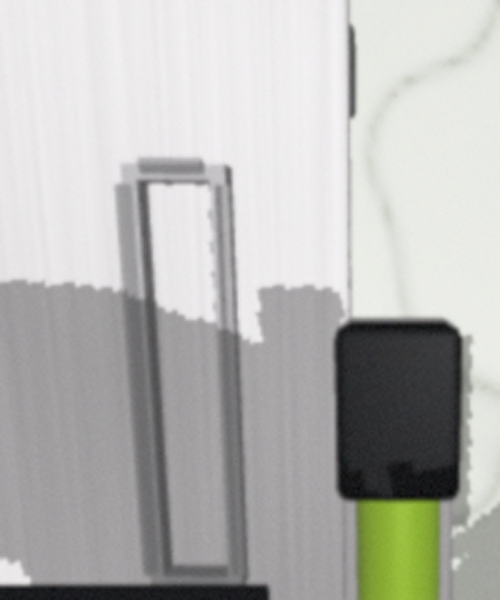

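In the crop the pocket's inner floor runs from (150,182)-(212,182) to (172,568)-(232,568), and the plate's edge is at x≈349. I'll use the depth to fit the plate plane and the rim.

```bash
cat >> h.py <<'E'
def cloud(f):
    q=np.load('pics/'+f+'.npz'); Rm=cv2.Rodrigues(q['rvec'])[0]; t=q['tvec'].ravel(); d=q['d']
    v,u=np.mgrid[:d.shape[0],:d.shape[1]]; r=np.stack([u,v,np.ones_like(u)],-1)@np.linalg.inv(q['mtx']).T
    return (r*d[...,None]-t)@Rm,d>0
def ray(f,u,v):
    q=np.load('pics/'+f+'.npz'); Rm=cv2.Rodrigues(q['rvec'])[0]
    return -Rm.T@q['tvec'].ravel(), Rm.T@np.linalg.solve(q['mtx'],[u,v,1.])
def onplane(f,u,v,c,h):  # z=c0x+c1y+c2 (+h)
    C,w=ray(f,u,v); s=(c[2]+h-C[2]+c[0]*C[0]+c[1]*C[1])/(w[2]-c[0]*w[0]-c[1]*w[1]); return C+s*w
E
python3 - <<'E'
from h import *
X,ok=cloud('w5')
m=np.zeros(ok.shape,bool); m[5:60,125:255]=1; m[60:230,125:160]=1; m[60:110,218:250]=1; m&=ok
A=X[m]; 
for i in range(4):
    c=np.linalg.lstsq(np.c_[A[:,:2],np.ones(len(A))],A[:,2],rcond=None)[0]; r=A[:,2]-np.c_[A[:,:2],np.ones(len(A))]@c; A=A[abs(r)<2*r.std()]
print('plane',c,r.std(),len(A))
h=X[...,2]-(X[...,:2]@c[:2]+c[2])
b=ok&(h>.010)&(h<.024); b[:, :160]=0;b[:,225:]=0;b[:55]=0;b[232:]=0
P=X[b][:,:2]; print(len(P)); r=cv2.minAreaRect((P*1000).astype(np.float32)); print(r)
D=lambda u,v,h:onplane('w5',120+u/2.5,v/2.5,c,h)
for hh in (0,.017):
  fl,fr,nl,nr=[D(*p,hh) for p in [(149,182),(212,182),(172,568),(232,568)]]
  print(hh,fl,fr,nl,nr)
e=D(349,10,0)-D(349,300,0); print('edge ang',np.degrees(np.arctan2(e[1],e[0])), 'pocket left ang',np.degrees(np.arctan2(*( D(149,182,0)-D(172,568,0))[1::-1])))
# rows of height profile
for v in (90,130,170): print(v,[(u,round(h[v,u]*1000)) for u in range(162,226,2)])
E
```

```text
plane [-0.00467822 -0.01991051  0.04903898] 0.000595745117401334 13039
3081
((520.9743041992188, -89.22332763671875), (140.17527770996094, 36.641136169433594), 79.11337280273438)
0 [ 0.51900672 -0.15453602  0.04968784] [ 0.49851721 -0.15076719  0.04970866] [ 0.54520621 -0.02233464  0.04693308] [ 0.52319455 -0.01831121  0.04695595]
0.017 [ 0.51489586 -0.15187507  0.06665409] [ 0.49553214 -0.14831333  0.06667377] [ 0.53965583 -0.0269375   0.06405069] [ 0.51885359 -0.02313513  0.0640723 ]
edge ang -101.26363135871823 pocket left ang -101.20955685675622
90 [(162, -1), (164, 1), (166, 0), (168, 15), (170, 15), (172, 14), (174, 13), (176, 12), (178, 5), (180, 0), (182, 1), (184, 0), (186, 0), (188, 0), (190, 0), (192, 1), (194, 0), (196, 0), (198, -1), (200, 0), (202, 0), (204, 13), (206, 12), (208, 17), (210, 16), (212, 5), (214, 0), (216, 0), (218, 1), (220, 0), (222, 0), (224, 0)]
130 [(162, 0), (164, -1), (166, -1), (168, 1), (170, 17), (172, 17), (174, 15), (176, 14), (178, 13), (180, 8), (182, 0), (184, 1), (186, -1), (188, 0), (190, -1), (192, -1), (194, 2), (196, 0), (198, -1), (200, 0), (202, 0), (204, 0), (206, 13), (208, 12), (210, 17), (212, 17), (214, 4), (216, 0), (218, 0), (220, 0), (222, 0), (224, -1)]
170 [(162, 0), (164, 0), (166, 0), (168, 1), (170, 0), (172, 1), (174, 17), (176, 16), (178, 13), (180, 13), (182, 9), (184, 2), (186, 2), (188, -1), (190, -2), (192, -1), (194, 0), (196, 1), (198, -1), (200, 0), (202, 0), (204, -1), (206, 0), (208, 12), (210, 15), (212, 17), (214, 15), (216, 1), (218, 0), (220, -1), (222, -1), (224, 0)]
```

```bash
cat >> h.py <<'E'
def rpy_for(ang,n):
    n=np.array(n)/np.linalg.norm(n); x=np.array([np.cos(np.radians(ang)),np.sin(np.radians(ang)),0]); x-=n*(x@n); x/=np.linalg.norm(x)
    return R.from_matrix(np.c_[x,np.cross(-n,x),-n]).as_euler('xyz',degrees=True)
E
python3 - <<'E'
from h import *
T=np.array([.45586,-.03904,.20089]);Q=R.from_euler('xyz',[-179.886,.028,-100.4],degrees=True)
X,ok=cloud('w5'); q=np.load('pics/w5.npz'); print('cam',ray('w5',0,0)[0])
for h in (.045,.042):
  zz=T[2]-.0238+h
  for p in [(280,128.5),(255,150),(304.5,150)]: print(h,Q.inv().apply(pt('w5',*p,zz)-T).round(4))
B=X[132:190,258:302][ok[132:190,258:302]]; print('blockdepth',Q.inv().apply(B-T)[:,2].mean(), Q.inv().apply(X[128:200,280]-T)[::6].round(4))
r=rpy_for(-101.1,[.0047,.0199,1]); print(r)
n=np.array([.0047,.0199,1]);n/=np.linalg.norm(n)
F=np.array([.521,-.087,.0483]); tgt=F+n*(.0238+.035); print(tgt); plan(tgt,r)
E
```

```text
cam [ 0.44418893 -0.10610678  0.35847439]
0.045 [ 0.0633 -0.0004 -0.0212]
0.045 [ 0.0552 -0.01   -0.0212]
0.045 [ 0.0552  0.0091 -0.0212]
0.042 [ 0.0632 -0.0004 -0.0182]
0.042 [ 0.0549 -0.0102 -0.0182]
0.042 [ 0.0549  0.0093 -0.0182]
blockdepth -0.02077856446433929 [[ 0.0627 -0.0003  0.0027]
 [ 0.0613 -0.0004 -0.0212]
 [ 0.059  -0.0004 -0.0212]
 [ 0.0567 -0.0004 -0.021 ]
 [ 0.0543 -0.0004 -0.0198]
 [ 0.052  -0.0004 -0.0204]
 [ 0.0498 -0.0004 -0.0208]
 [ 0.0475 -0.0004 -0.0217]
 [ 0.0451 -0.0004 -0.0212]
 [ 0.0427 -0.0004 -0.021 ]
 [ 0.0403 -0.0004 -0.0213]
 [ 0.0377 -0.0003 -0.0204]]
[ 179.95524906   -1.17053685 -101.09908581]
[ 0.5212763  -0.08583012  0.10708771]
[0.172, -0.363, 0.469, -0.003, 0.021, 0.012]
[0.164, -0.364, 0.47, -0.003, 0.021, 0.012]
```

Call:
step_arm([
  [[0.05,-0.2,0,0,0.01,0],[0.1,-0.4,0,0,0.02,0.01],[0.17,-0.6,0,0,0.03,0.02],[0.24,-0.72,0.1,-0.006,0.042,0.024],[0.3,-0.72,0.3,-0.006,0.042,0.024],[0.336,-0.723,0.5,-0.006,0.042,0.024],[0.336,-0.723,0.7,-0.006,0.042,0.024],[0.336,-0.723,0.94,-0.006,0.042,0.024],[0.336,-0.723,0.94,-0.006,0.042,0.024],[0.336,-0.723,0.94,-0.006,0.042,0.024]],
])

```text
clock: 10.6
tool_pos: [0.5211, -0.0857, 0.107]
orientation: [179.9, -1.2, -101.1]
force: [0.7, 0.1, -2.3]
opening: 0.02
gripper_force: 30.0
```

Run:
```python
from h import *
o=get_obs(); print(o['tool_pos'],o['orientation'],o['clock'],o['force'])
save('wrist','w6'); crop('w6',200,360,60,240,3.3)
```

```text
[ 0.52111202 -0.08566551  0.10697819] [ 179.8633176    -1.24423168 -101.14661226] 10.6 [ 0.7461949   0.08393232 -2.34532219]
```

View pics/w6_c.png

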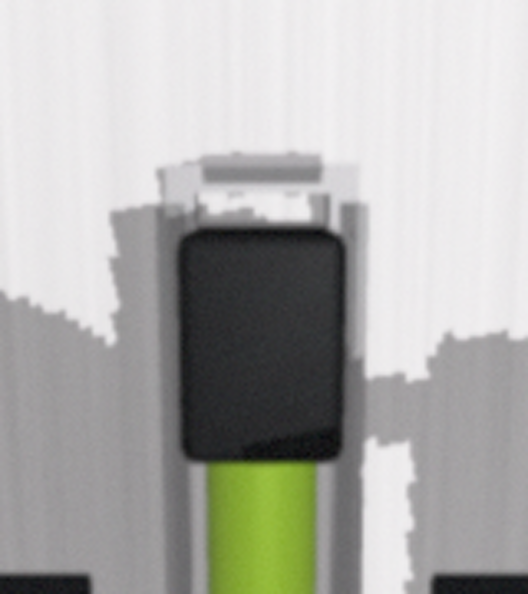

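The rim spans x≈160–362 in the crop and the level's block spans 181–343, so they are laterally centred to about 0.3 mm. The level's far end is at y=228 and the pocket's far floor edge at y≈193. I'll work out the fit along the length.

Run:
```python
from h import *
T=np.array([.52111,-.08567,.10698]);Q=R.from_euler('xyz',[179.863,-1.244,-101.147],degrees=True)
X,ok=cloud('w6'); L=Q.inv().apply((X-T).reshape(-1,3)).reshape(X.shape)
for u in (268,279,290): print(u,[(v,(L[v,u,[0,2]]*1000).round(1).tolist()) for v in range(104,136,2)])
for v in (135,150,165,190): print(v,[(u,round(L[v,u,1]*1000,1),round(L[v,u,2]*1000)) for u in list(range(244,262,2))+list(range(300,316,2))])
```

```text
268 [(104, [74.6, 58.3]), (106, [73.5, 58.5]), (108, [72.0, 42.5]), (110, [71.0, 41.6]), (112, [69.9, 43.8]), (114, [68.9, 44.6]), (116, [67.8, 45.4]), (118, [66.7, 45.9]), (120, [65.5, 58.4]), (122, [64.3, 57.5]), (124, [63.1, 58.9]), (126, [62.0, 59.1]), (128, [62.6, 3.2]), (130, [62.6, -18.5]), (132, [61.9, -20.4]), (134, [61.2, -20.7])]
279 [(104, [74.6, 58.2]), (106, [73.5, 58.8]), (108, [72.0, 41.4]), (110, [71.0, 41.5]), (112, [69.9, 44.0]), (114, [68.9, 44.0]), (116, [67.8, 45.4]), (118, [66.7, 45.5]), (120, [65.5, 57.7]), (122, [64.3, 57.9]), (124, [63.1, 61.3]), (126, [62.0, 59.2]), (128, [62.6, 3.6]), (130, [62.6, -19.2]), (132, [61.9, -19.7]), (134, [61.2, -20.9])]
290 [(104, [74.6, 58.7]), (106, [73.5, 59.2]), (108, [72.0, 41.6]), (110, [71.0, 43.0]), (112, [69.9, 42.7]), (114, [68.9, 44.6]), (116, [67.8, 45.6]), (118, [66.7, 45.1]), (120, [65.5, 59.5]), (122, [64.3, 59.5]), (124, [63.1, 58.9]), (126, [62.0, 58.9]), (128, [62.6, 4.2]), (130, [62.6, -18.1]), (132, [61.9, -20.4]), (134, [61.2, -20.5])]
135 [(244, np.float64(-21.8), 59), (246, np.float64(-20.5), 58), (248, 
[... 1262 characters left out ...]
loat64(8.2), -21), (304, np.float64(13.7), 44), (306, np.float64(14.8), 43), (308, np.float64(15.8), 42), (310, np.float64(17.1), 43), (312, np.float64(19.8), 59), (314, np.float64(20.9), 58)]
190 [(244, np.float64(-22.6), 58), (246, np.float64(-21.4), 59), (248, np.float64(-20.2), 59), (250, np.float64(-17.5), 42), (252, np.float64(-16.3), 41), (254, np.float64(-10.8), -20), (256, np.float64(-9.9), -21), (258, np.float64(-9.1), -21), (260, np.float64(-8.3), -21), (300, np.float64(7.6), -20), (302, np.float64(8.4), -21), (304, np.float64(13.9), 43), (306, np.float64(15.0), 42), (308, np.float64(16.3), 43), (310, np.float64(17.5), 44), (312, np.float64(20.1), 59), (314, np.float64(21.3), 58)]
```

Along the length the far gap is 3.3 mm and should be 1.5 mm, so I shift +1.7 mm in tool x and then lower slowly.

Call:
step_arm([
  [[0.017,0,0,0,0,0],[0.017,0,0.05,0,0,0],[0.017,0,0.1,0,0,0],[0.017,0,0.14,0,0,0],[0.017,0,0.17,0,0,0],[0.017,0,0.2,0,0,0],[0.017,0,0.22,0,0,0],[0.017,0,0.22,0,0,0]],
])

```text
clock: 11.45
tool_pos: [0.5203, -0.088, 0.085]
orientation: [179.9, -1.2, -101.2]
force: [0.1, 0.7, -2.6]
opening: 0.0195
gripper_force: 30.0
```

Call:
step_arm([
  [[0,0,0.02,0,0,0],[0,0,0.04,0,0,0],[0,0,0.06,0,0,0],[0,0,0.08,0,0,0],[0,0,0.1,0,0,0],[0,0,0.1,0,0,0]],
])

```text
clock: 12.05
tool_pos: [0.5202, -0.0882, 0.075]
orientation: [179.9, -1.2, -101.2]
force: [-0.2, 0.2, -1.7]
opening: 0.0196
gripper_force: 30.0
```

Free so far. Now the last few millimetres.

Call:
step_arm([
  [[0,0,0.01,0,0,0],[0,0,0.02,0,0,0],[0,0,0.03,0,0,0],[0,0,0.035,0,0,0],[0,0,0.035,0,0,0],[0,0,0.035,0,0,0]],
])

```text
clock: 12.65
tool_pos: [0.5206, -0.0882, 0.0721]
orientation: [180.0, -1.2, -101.2]
force: [-1.0, 0.9, 2.5]
opening: 0.0199
gripper_force: 30.0
```

It made contact exactly at the expected home height (0.072). Release.

Call:
step_arm([
  [[0,0,0,0,0,0],[0,0,0,0,0,0],[0,0,0,0,0,0],[0,0,0,0,0,0],[0,0,0,0,0,0],[0,0,0,0,0,0],[0,0,0,0,0,0],[0,0,0,0,0,0]],
], jaw=100)

```text
clock: 13.45
tool_pos: [0.5204, -0.0882, 0.0718]
orientation: [179.9, -1.2, -101.2]
force: [-0.6, -0.2, 0.8]
opening: 0.0537
gripper_force: 0.0
```

Call:
step_arm([
  [[0,0,-0.2,0,0,0],[0,0,-0.5,0,0,0],[0,0,-0.8,0,0,0],[0,0,-1,0,0,0],[0,0,-1,0,0,0],[0,0,-1,0,0,0]],
])

```text
clock: 14.05
tool_pos: [0.5209, -0.0861, 0.172]
orientation: [180.0, -1.2, -101.2]
force: [-0.0, 0.0, -0.7]
opening: 0.0534
gripper_force: 0.0
```

Run:
```python
from h import *
save('wrist','w7'); o=get_obs(); print(o['tool_pos'],o['orientation'],o['clock'],o['opening'])
X,ok=cloud('w7'); c=np.array([-.0047,-.0199,.04904]); h=X[...,2]-(X[...,:2]@c[:2]+c[2])
m=ok&(h>.03)&(h<.06)&(abs(X[...,0]-.521)<.03)&(abs(X[...,1]+.087)<.085); A=X[m]; print('level top h',np.median(h[m])*1000, np.percentile(h[m],[10,90]), np.linalg.lstsq(np.c_[A[:,:2],np.ones(len(A))],A[:,2],rcond=None)[0])
# knob position from pocket: x45,y170
yaw=-11.1; d=R.from_euler('z',yaw,degrees=True).apply([.045,.170,0]); print('knob', np.array([.5205,-.0875,0])+d)
crop('t0',195,265,190,255,8)
plan([.560,.16,.2],[180,0,-101])
```

```text
[ 0.52043815 -0.08616098  0.17128808] [ 179.91145889   -1.17991424 -101.23914635] 14.1 0.05304185404170373
level top h 43.38270377928287 [0.04008631 0.04512415] [ 0.00111919 -0.05712358  0.08512996]
knob [0.5973869  0.07065626 0.        ]
[-0.828, 0.031, -0.113, 0.001, -0.014, -0.003]
[-0.829, 0.03, -0.107, 0.001, -0.014, -0.003]
[-0.83, 0.028, -0.101, 0.001, -0.014, -0.003]
```

View pics/t0_c.png

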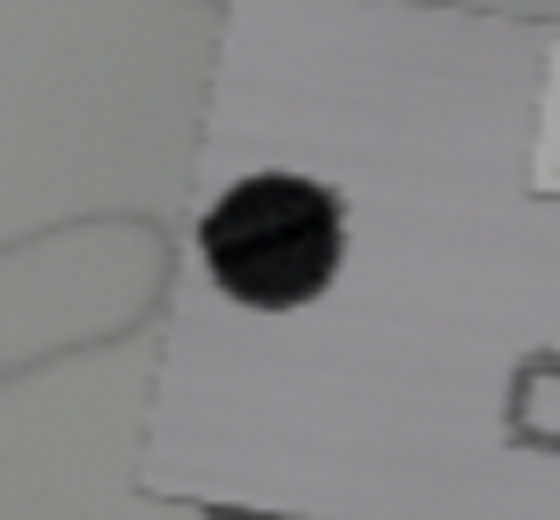

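The level sits at its home height. The knob's bar in the crop runs from about (222,245) to (335,212), a world yaw of about -75°. Next I move to view it from close by.

Run:
```python
from h import *
plan([.586,.114,.2],[180,0,-75],3)
```

```text
[-0.695, -0.084, -0.11, 0.004, -0.013, -0.305]
[-0.675, -0.189, -0.105, 0.004, -0.013, -0.305]
[-0.639, -0.29, -0.1, 0.004, -0.013, -0.305]
```

Call:
step_arm([
  [[-0.25,-0.03,-0.11,0,0,-0.1],[-0.5,-0.06,-0.11,0,0,-0.2],[-0.695,-0.084,-0.11,0.004,-0.013,-0.305]],
])

```text
clock: 14.4
tool_pos: [0.5427, -0.0185, 0.1803]
orientation: [179.8, -0.8, -92.3]
force: [0.0, 0.1, -0.0]
opening: 0.0533
gripper_force: 0.0
```

Call:
step_arm([
  [[-0.25,-0.06,-0.05,0,0,-0.1],[-0.5,-0.12,-0.1,0,0,-0.2],[-0.675,-0.19,-0.105,0.004,-0.013,-0.305]],
])

```text
clock: 14.7
tool_pos: [0.5648, 0.0489, 0.1903]
orientation: [179.9, -0.4, -83.5]
force: [0.8, -0.1, -0.3]
opening: 0.0532
gripper_force: 0.0
```

Call:
step_arm([
  [[-0.25,-0.1,-0.05,0,0,-0.1],[-0.5,-0.2,-0.1,0,0,-0.2],[-0.64,-0.29,-0.1,0.004,-0.013,-0.305],[-0.64,-0.29,-0.1,0.004,-0.013,-0.305],[-0.64,-0.29,-0.1,0.004,-0.013,-0.305]],
])

```text
clock: 15.2
tool_pos: [0.5859, 0.1142, 0.1991]
orientation: [179.9, -0.1, -75.0]
force: [-0.4, -0.8, 0.2]
opening: 0.053
gripper_force: 0.0
```

Run:
```python
from h import *
o=get_obs(); print(o['tool_pos'],o['orientation'],o['clock'])
save('wrist','w8')
```

```text
[0.5859151  0.11416312 0.19907018] [ 1.79878406e+02 -5.40880692e-02 -7.50132771e+01] 15.2
```

View pics/w8.png

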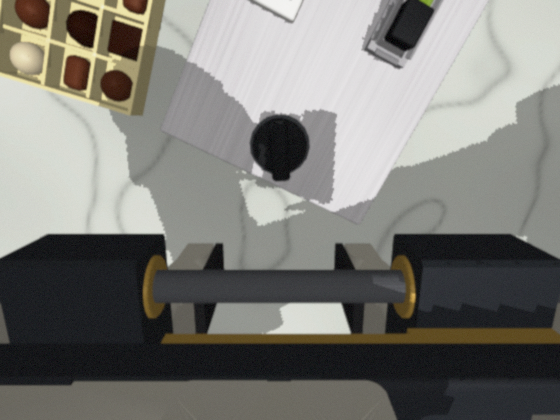

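The knob disc is at (280,145), and its bar points nearly straight down the picture, ending at (281,180). The level's end block sits in the pocket at the top right. I'll get the bar from depth.

Run:
```python
from h import *
X,ok=cloud('w8'); m=ok.copy(); m[:105]=0;m[190:]=0;m[:,:235]=0;m[:,325:]=0
B=X[m&(X[...,2]>.075)&(X[...,2]<.12)]; print(len(B), B.min(0),B.max(0),np.percentile(B[:,2],[20,50,80]))
T=B[B[:,2]>np.percentile(B[:,2],80)-.006]; r=cv2.minAreaRect((T[:,:2]*1000).astype(np.float32)); print(r, len(T))
w=T[:,:2]-T[:,:2].mean(0); e=np.linalg.eigh(w.T@w)[1][:,1]; print('axis',np.degrees(np.arctan2(e[1],e[0])))
D=X[m&(X[...,2]<.072)&(X[...,2]>.054)]; print('disc',len(D),np.median(D[:,2]),D[:,:2].min(0),D[:,:2].max(0))
```

```text
1149 [0.58480695 0.04941846 0.08117539] [0.61045311 0.09517567 0.09793655] [0.09451877 0.09542031 0.09613677]
((597.6309204101562, 72.58658599853516), (13.983194351196289, 46.050296783447266), 18.797340393066406) 1142
axis 108.82582328177922
disc 1353 0.061652242302476665 [0.57470751 0.04764801] [0.6208024  0.09420543]
```

Run:
```python
from h import *
plan([.5976,.0726,.14],[180,0,-71.2],1); plan([.5976,.0726,.064],[180,0,-71.2],1,([.5976,.0726,.14],[180,0,-71.2]))
```

```text
[0.427, -0.008, 0.594, 0.003, -0.002, -0.134]
[0.0, -0.0, 0.76, 0.0, 0.0, 0.0]
```

Call:
step_arm([
  [[0.21,0,0.2,0,0,-0.07],[0.427,-0.008,0.4,0.003,0,-0.134],[0.427,-0.008,0.594,0.003,-0.002,-0.134],[0.427,-0.008,0.594,0.003,-0.002,-0.134],[0.427,-0.008,0.594,0.003,-0.002,-0.134]],
])

```text
clock: 15.75
tool_pos: [0.5982, 0.0724, 0.1412]
orientation: [-179.9, -0.0, -71.2]
force: [0.0, -0.4, 0.8]
opening: 0.0535
gripper_force: 0.0
```

Call:
step_arm([
  [[0,0,0.25,0,0,0],[0,0,0.5,0,0,0],[0,0,0.7,0,0,0],[0,0,0.76,0,0,0],[0,0,0.76,0,0,0],[0,0,0.76,0,0,0]],
])

```text
clock: 16.35
tool_pos: [0.5995, 0.0735, 0.0665]
orientation: [-179.8, 0.0, -71.1]
force: [-0.1, 0.6, -0.1]
opening: 0.0533
gripper_force: 0.0
```

Call:
step_arm([
  [[0,0,0,0,0,0],[0,0,0,0,0,0],[0,0,0,0,0,0],[0,0,0,0,0,0],[0,0,0,0,0,0],[0,0,0,0,0,0],[0,0,0,0,0,0],[0,0,0,0,0,0],[0,0,0,0,0,0],[0,0,0,0,0,0],[0,0,0,0,0,0],[0,0,0,0,0,0],[0,0,0,0,0,0],[0,0,0,0,0,0]],
], jaw=255)

```text
clock: 17.75
tool_pos: [0.598, 0.0727, 0.0648]
orientation: [-180.0, 0.0, -71.2]
force: [-4.1, -4.9, 1.3]
opening: 0.0139
gripper_force: 29.9
```

Gripped at 14 mm. Now press down.

Call:
step_arm([
  [[0,0,0.015,0,0,0],[0,0,0.03,0,0,0],[0,0,0.045,0,0,0],[0,0,0.055,0,0,0],[0,0,0.055,0,0,0],[0,0,0.055,0,0,0],[0,0,0.055,0,0,0]],
])

```text
clock: 18.45
tool_pos: [0.5987, 0.0729, 0.0604]
orientation: [-179.9, -0.0, -71.1]
force: [-4.3, -3.2, 8.2]
opening: 0.0139
gripper_force: 30.0
```

Call:
step_arm([
  [[0,0,0.01,0,0,0],[0,0,0.015,0,0,0],[0,0,0.015,0,0,0],[0,0,0.015,0,0,0]],
])

```text
clock: 18.85
tool_pos: [0.5989, 0.0729, 0.0591]
orientation: [-179.9, -0.0, -71.1]
force: [-5.1, -3.0, 9.0]
opening: 0.0141
gripper_force: 30.0
```

Call:
step_arm([
  [[0,0,0.01,0,0,0],[0,0,0.015,0,0,0],[0,0,0.015,0,0,0],[0,0,0.015,0,0,0]],
])

```text
clock: 19.25
tool_pos: [0.5992, 0.073, 0.0581]
orientation: [-179.8, -0.0, -71.1]
force: [-4.7, -3.1, 11.9]
opening: 0.0139
gripper_force: 30.0
```

Run:
```python
from h import *
o=get_obs(); print(o['tool_pos'],o['orientation'],o['force'],o['moment'])
save('wrist','w9'); X,ok=cloud('w9')
m=ok&(X[...,2]>.03)&(X[...,2]<.065)
R2=R.from_euler('z',11.1,degrees=True); L=R2.apply((X-np.array([.5205,-.0875,0])).reshape(-1,3)).reshape(X.shape)
k=m&(L[...,0]>-.045)&(L[...,0]<-.025)&(L[...,1]>-.15)&(L[...,1]<.15); k|=m&(L[...,0]>.0)&(L[...,0]<.025)&(L[...,1]>.09)&(L[...,1]<.13)
A=L[k]; print(len(A),A.min(0),A.max(0))
if len(A)>50:
    c=np.polyfit(A[:,1],A[:,2],1); r=A[:,2]-np.polyval(c,A[:,1]); A=A[abs(r)<.002]; print(np.polyfit(A[:,1],A[:,2],1))
```

```text
[0.59923196 0.07296311 0.05812025] [-1.79826669e+02 -3.86018830e-02 -7.11280245e+01] [-4.66357655 -3.07220894 11.92732842] [-1.74003246  2.41616139 -0.03220652]
9318 [-0.04499329  0.05003453  0.03822988] [0.02499461 0.12999583 0.04528848]
[-0.04533629  0.04567113]
```

View pics/w9.png

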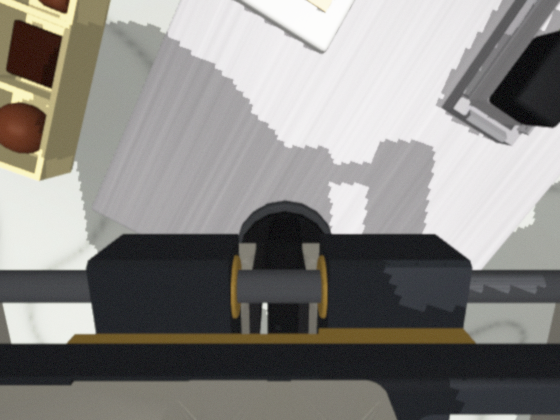

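The wrist view shows the fingers on the knob bar at (285,250) and the level in its pocket at the top right. The tilt looks larger than expected, so I'll cross-check with a consistent plane fit and the bubble in the other cameras.

Run:
```python
from h import *
R2=R.from_euler('z',11.1,degrees=True)
def fit(f):
    X,ok=cloud(f); L=R2.apply((X-np.array([.5205,-.0875,0])).reshape(-1,3)).reshape(X.shape)
    x,y,z=L[...,0],L[...,1],L[...,2]
    m=ok&(z>.03)&(z<.062)&(((x>-.04)&(x<-.022)&(y<.19)&(y>-.13))|((x>-.02)&(x<.1)&(y>.085)&(y<.19)&(np.hypot(x-.045,y-.17)>.03))|((x>.022)&(x<.05)&(y>-.12)&(y<.12)))
    A=L[m]
    for i in range(5):
        M=np.c_[A[:,:2],np.ones(len(A))]; c=np.linalg.lstsq(M,A[:,2],rcond=None)[0]; r=A[:,2]-M@c; A=A[abs(r)<2.5*r.std()]
    print(f,c.round(4),r.std().round(5),len(A),A[:,1].min().round(3),A[:,1].max().round(3))
for f in ['w5','w6','w7','w8','w9','t0']: fit(f)
save('top','t2');save('scene','s2'); fit('t2')
def px(f,P):
    q=np.load('pics/'+f+'.npz'); return cv2.projectPoints(np.array([P],float),q['rvec'],q['tvec'],q['mtx'],None)[0].ravel()
a=px('s2',[.52,-.09,.095]);b=px('t2',[.52,-.09,.095]); print(a,b)
S=cv2.imread('pics/s2.png');T=cv2.imread('pics/t2.png')
g=lambda I,c:cv2.resize(I[int(c[1])-33:int(c[1])+33,int(c[0])-42:int(c[0])+42],None,fx=6,fy=6,interpolation=cv2.INTER_CUBIC)
w=np.vstack([g(S,a),g(T,b)]); cv2.imwrite('pics/b1.png',cv2.resize(w,(378,594)))
```

```text
w5 [-0.0006 -0.0205  0.0483] 0.00069 12282 -0.12 0.086
w6 [-0.0002 -0.0203  0.0483] 0.00062 16621 -0.124 0.014
w7 [-0.0003 -0.0213  0.0482] 0.00064 16097 -0.124 0.124
w8 [-0.0005 -0.0213  0.0484] 0.0007 20963 0.004 0.19
w9 [-0.0004 -0.0454  0.0457] 0.00061 43588 0.024 0.19
t0 [-0.0025 -0.0188  0.0486] 0.00319 2337 -0.126 0.19
t2 [-0.001  -0.043   0.0457] 0.00322 1828 -0.126 0.19
[258.83790741 203.14316555] [283.64989604 241.210118  ]
```

View pics/b1.png

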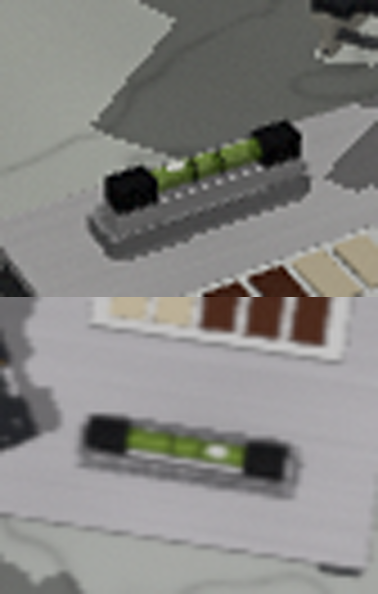

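The tilt really is -0.045, a drop of 0.024 on pressing, which is more than the expected 0.012. The bubble is at the -y end, as it should be. I'll check how the stop behaves with a little more push.

Call:
step_arm([
  [[0,0,0.01,0,0,0],[0,0,0.02,0,0,0],[0,0,0.02,0,0,0],[0,0,0.02,0,0,0]],
])

```text
clock: 19.8
tool_pos: [0.5996, 0.073, 0.0567]
orientation: [-179.8, -0.1, -71.1]
force: [-5.8, -2.9, 17.0]
opening: 0.0135
gripper_force: 30.0
```

```bash
cat > fit.py <<'E'
from h import *
import sys
def fit(f):
    X,ok=cloud(f); L=R.from_euler('z',11.1,degrees=True).apply((X-np.array([.5205,-.0875,0])).reshape(-1,3)).reshape(X.shape)
    x,y,z=L[...,0],L[...,1],L[...,2]
    m=ok&(z>.03)&(z<.062)&(((x>-.04)&(x<-.022)&(y<.19)&(y>-.13))|((x>-.02)&(x<.1)&(y>.085)&(y<.19)&(np.hypot(x-.045,y-.17)>.03))|((x>.022)&(x<.05)&(y>-.12)&(y<.12)))
    A=L[m]
    for i in range(5):
        M=np.c_[A[:,:2],np.ones(len(A))]; c=np.linalg.lstsq(M,A[:,2],rcond=None)[0]; r=A[:,2]-M@c; A=A[abs(r)<2.5*r.std()]
    print(f,'tilt x,y, z0',c.round(4),r.std().round(5),len(A),A[:,1].min().round(3),A[:,1].max().round(3))
o=get_obs(); print(o['clock'],np.round(o['tool_pos'],4),np.round(o['orientation'],2),np.round(o['force'],1),np.round(o['moment'],2),o['opening'])
save('wrist',sys.argv[1]); fit(sys.argv[1])
E
python3 fit.py w10
```

```text
19.8 [0.5996 0.073  0.0567] [-1.7978e+02 -5.0000e-02 -7.1110e+01] [-5.8 -2.9 17. ] [-1.71  2.69 -0.08] 0.013529201051726074
w10 tilt x,y, z0 [-0.0002 -0.05    0.0452] 0.00061 43716 0.023 0.19
```

It's a soft stop (17 N gives 0.050 rad). I'll turn clockwise under steady pressure, raising z with the knob, and steer by the measured tilt and bubble.

Call:
step_arm([
  [[0,0,-0.01,0,0,0.1],[0,0,-0.014,0,0,0.2],[0,0,-0.018,0,0,0.3],[0,0,-0.022,0,0,0.4],[0,0,-0.027,0,0,0.5],[0,0,-0.031,0,0,0.6],[0,0,-0.035,0,0,0.7],[0,0,-0.039,0,0,0.8],[0,0,-0.043,0,0,0.9],[0,0,-0.047,0,0,1],[0,0,-0.047,0,0,1],[0,0,-0.047,0,0,1]],
])

```text
clock: 21.05
tool_pos: [0.5998, 0.0729, 0.0613]
orientation: [-179.8, 0.1, -99.8]
force: [-5.0, -5.3, 13.6]
opening: 0.0139
gripper_force: 30.0
```

```bash
python3 fit.py w11
```

```text
21.05 [0.5998 0.0729 0.0613] [-1.7976e+02  6.0000e-02 -9.9750e+01] [-5.  -5.3 13.6] [-1.93  1.93  0.13] 0.013946907159962094
w11 tilt x,y, z0 [-0.0003 -0.0341  0.0469] 0.00061 46899 0.053 0.167
```

Call:
step_arm([
  [[0,0,-0.004,0,0,0.1],[0,0,-0.008,0,0,0.2],[0,0,-0.013,0,0,0.3],[0,0,-0.017,0,0,0.4],[0,0,-0.021,0,0,0.5],[0,0,-0.025,0,0,0.6],[0,0,-0.03,0,0,0.7],[0,0,-0.034,0,0,0.8],[0,0,-0.039,0,0,0.9],[0,0,-0.044,0,0,1],[0,0,-0.044,0,0,1],[0,0,-0.044,0,0,1]],
])

```text
clock: 22.3
tool_pos: [0.5999, 0.0725, 0.0655]
orientation: [-179.8, 0.2, -128.4]
force: [-4.9, -7.0, 11.9]
opening: 0.014
gripper_force: 30.0
```

```bash
python3 fit.py w12
```

```text
22.3 [0.5999 0.0725 0.0655] [-1.7981e+02  1.6000e-01 -1.2841e+02] [-4.9 -7.  11.9] [-2.66  1.22  0.14] 0.013962799632328311
w12 tilt x,y, z0 [-0.0003 -0.0188  0.0486] 0.00061 48669 0.038 0.19
```

Call:
step_arm([
  [[0,0,-0.004,0,0,0.1],[0,0,-0.009,0,0,0.2],[0,0,-0.013,0,0,0.3],[0,0,-0.018,0,0,0.4],[0,0,-0.022,0,0,0.5],[0,0,-0.027,0,0,0.6],[0,0,-0.031,0,0,0.7],[0,0,-0.036,0,0,0.8],[0,0,-0.041,0,0,0.9],[0,0,-0.046,0,0,1],[0,0,-0.046,0,0,1],[0,0,-0.046,0,0,1]],
])

```text
clock: 23.55
tool_pos: [0.5996, 0.0717, 0.0699]
orientation: [-179.9, 0.2, -157.1]
force: [-3.9, -10.6, 9.8]
opening: 0.0135
gripper_force: 30.0
```

```bash
python3 fit.py w13
```

```text
23.55 [0.5996 0.0717 0.0699] [-179.88    0.18 -157.08] [ -3.9 -10.6   9.8] [-3.67  0.78  0.13] 0.013514396323685462
w13 tilt x,y, z0 [-0.0004 -0.0033  0.0503] 0.00061 48321 0.002 0.19
```

Call:
step_arm([
  [[0.003,-0.003,-0.002,0,0,0.1],[0.007,-0.008,-0.005,0,0,0.2],[0.007,-0.008,-0.005,0,0,0.2],[0.007,-0.008,-0.005,0,0,0.2],[0.007,-0.008,-0.005,0,0,0.2],[0.007,-0.008,-0.005,0,0,0.2],[0.007,-0.008,-0.005,0,0,0.2],[0.007,-0.008,-0.005,0,0,0.2],[0.007,-0.008,-0.005,0,0,0.2],[0.007,-0.008,-0.005,0,0,0.2],[0.007,-0.008,-0.005,0,0,0.2],[0.007,-0.008,-0.005,0,0,0.2],[0.007,-0.008,-0.005,0,0,0.2],[0.007,-0.008,-0.005,0,0,0.2],[0.007,-0.008,-0.005,0,0,0.2],[0.007,-0.008,-0.005,0,0,0.2],[0.007,-0.008,-0.005,0,0,0.2],[0.007,-0.008,-0.005,0,0,0.2],[0.007,-0.008,-0.005,0,0,0.2],[0.007,-0.008,-0.005,0,0,0.2]],
])

```text
clock: 25.6
tool_pos: [0.5998, 0.0714, 0.0707]
orientation: [-179.9, 0.3, -162.8]
force: [-2.5, -8.0, 11.8]
opening: 0.0136
gripper_force: 30.0
```

```bash
python3 fit.py w14
python3 - <<'E'
from h import *
save('scene','s3'); save('top','t3')
def px(f,P):
    q=np.load('pics/'+f+'.npz'); return cv2.projectPoints(np.array([P],float),q['rvec'],q['tvec'],q['mtx'],None)[0].ravel()
o=[]
for f,k in (('s3',8),('t3',8),('w14',3)):
    c=px(f,[.5205,-.0875,.095]); print(f,c); I=cv2.imread('pics/'+f+'.png'); hw,hh=360//k//1,150//k
    x,y=int(c[0]),int(c[1]); J=I[max(0,y-hh):y+hh,max(0,x-hw):x+hw]; o.append(cv2.resize(J,(int(780),int(199)),interpolation=cv2.INTER_CUBIC) if f!='w14' else cv2.resize(J,(780,199)))
cv2.imwrite('pics/b3.png',np.vstack(o))
E
```

```text
25.6 [0.5998 0.0714 0.0707] [-179.93    0.28 -162.79] [-2.5 -8.  11.8] [-2.7   0.75  0.22] 0.013569828855925985
w14 tilt x,y, z0 [-0.0004 -0.0005  0.0506] 0.00061 46256 0.01 0.19
s3 [259.64060583 202.85188538]
t3 [282.77268611 241.06600339]
w14 [-114.7478292   -59.51831391]
```

View pics/b3.png

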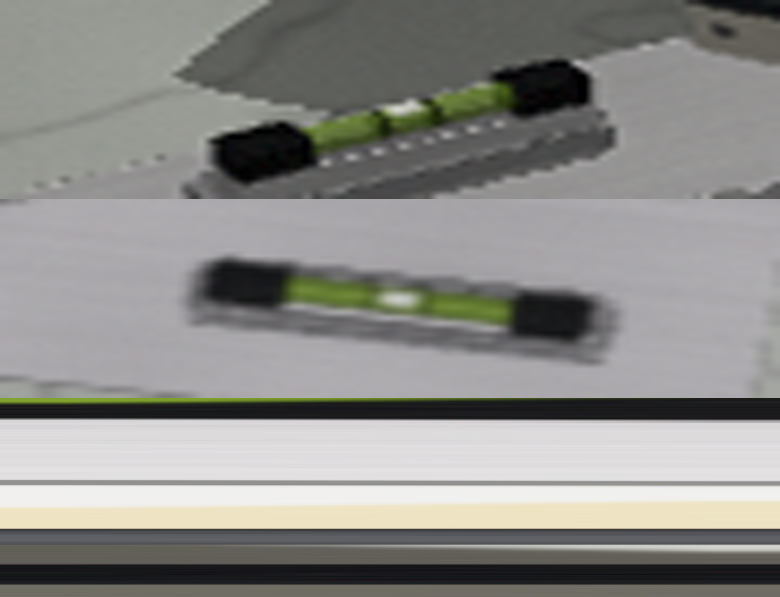

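Both views show the bubble centred between the rings: 400 between 287 and 512 in the top strip, and 407 between 380 and 433 in the scene strip. The measured tilt is about 0 with 12 N of press. Handing in.

```bash
python3 -c "
from plant import *
print(close_job())"
```

```text
the job is handed in; nothing more can be done
None
```

The level is fully home in the pocket and released, and I handed the job in still gripping the knob with about 12 N of press and the bubble centred. Pressing dropped the plate about 0.024 rad rather than the stated 0.012, so centring took about 1.6 rad of clockwise turn instead of 0.7 to 1.4. I did not make a final check of the sweets and the jar.

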